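Seat the stage plate on its three-ball base

ROBOT

A 6-joint arm with a two-finger parallel gripper is mounted at the origin on a cart in front of the work surface, level with it; the furniture and walls round the work are solid. World frame = base frame: x ahead of the robot, y to its left, z up, the work surface at z = 0. Lengths are in mm, angles in degrees, forces in N, time in s.
With the tool pointing down it reaches from about 300 to 850 mm from the base axis. Payload 4.2 kg.
Tool frame: the origin (TCP) lies midway between the tips of the shut fingers; the grasp point (between the pads) lies 19 mm behind it; z points along the fingers, x is the direction in which the jaws open and shut, and the axes are right-handed (so a half turn about z gives the same grasp; the last joint's range is limited). The gripper opens to 91 mm and grips with 3 to 60 N. Pads are 32 mm wide; open, the fingers measure 118 mm over their backs; the gripper's body (76 mm by 178 mm) begins 60 mm behind the grasp point.
Start: joints at [-73.51, 18.312, 89.639, -0, 72.044, -1.146], TCP at [174.207, -547.992, 213.976] pointing down, gripper open.
Joint ranges: [-177.97, 177.97], [-48.28, 115.42], [12.27, 149.76], [-77.06, 257.06], [2.81, 150.46], [-146.56, 146.56]. Speed limits (degrees/s): [147.25, 147.25, 180, 180, 180, 180].

INTERFACE

Orientations are given as [roll, pitch, yaw] about the fixed x, y, z axes, in that order (R = Rz(yaw) Ry(pitch) Rx(roll)).
In Python, from workcell import env gives the robot as it stands. The module is installed in compiled form; this text tells all that it offers.
- The arm moves only by the tool drive_tool, never from a script. Its argument "series" is a list of rows, each a list of 3 entries, a list of its own where there are three numbers: the closure, from 0 (fully open) to 1 (shut), then the shift along the tool's x, y, z in mm, then the turn, a rotation vector about the tool's x, y, z in rad. In form: [[gripper, [dx, dy, dz], [rx, ry, rz]], ...]. A call has exactly 5 rows; each row is the pose to reach, as a shift and turn from the pose commanded when the call began, along the tool's axes at that moment; what a row does not reach only later rows make up. A row lasts 1/10 s, in which the tool goes at most 50 mm and 8.59 degrees, less where a joint would pass 70% of its speed; a pose out of reach is approached as far as the arm can. A call with a gripper value outside its range is refused whole. The fingers move at their own pace and stop on an object; "squeeze" is the grip in N (left out, the last holds). Time passes only in rows, so rows that repeat a pose let the fingers close, or fill a call up. It gives the time, the measured TCP pose, the force and the opening at its end, in the units of the state.
- env.state(): the state, without advancing time (a new reading comes with each control period).
- env.grab_frame(name): name is "side" or "top"; returns a dict with "image" (384x512x3 uint8, red, green, blue), "K" (3x3 intrinsics, pixels), "k1" (the pictures are not rectified: a ray, as slopes to the right and down, at radius r is drawn at 1 + k1 r^2 times it, then the intrinsics apply), "origin" and "orientation" of the camera in the world. Camera axes: x right, y down, z forward; pixel columns grow to the right and rows downward; lengths in mm; the calibration is good to about 2 mm. A picture is of the moment at which its call begins. There is no depth.
- env.job_done(): hands the job in, once; it reports no verdict.
The state is a dict: "time_s": time; "qpos": joint angles; "qvel": joint speeds; "effort": joint torques, N m; "ee_pos": TCP position; "ee_rot": TCP orientation; "force": force on the tool from outside, world axes, zero at the start; "torque": the same for the moment, N m; "gripper_width": finger opening in mm.
Only numpy, scipy, OpenCV 4.12 (cv2) and the standard library are available. Lean on these libraries where they do the work, as an engineer would, in place of code of your own. Each camera call takes 0.05 s, during which the arm holds its last target.

TASK

Someone has parked the specimen jar on the grey base of the inspection stage: take it off and stand it upright on the bare table. Then lift the flat stage plate by its handle, turn it so that its three slots match the three balls of the base, and press it down past the two sprung side rollers until it is fully home, level on all three balls, and let go. Do not upset the jar or disturb the small things standing around.

Things in the scene. Friction and masses are not known exactly. Their poses are not given: they have to be found in the camera images.
- stage_base: Fixed grey cross-shaped base, 12 mm thick: 200 mm along its x, 110 mm wide, with a 60 mm wide arm reaching 102 mm each way along y. Origin: centre of its underside, z up. Three steel balls, 20 mm in diameter, tops 28 mm over the table, at (-45, 44), (-45, -44), (58, 0) mm. On the arms, 82 to 100 mm out, blocks 52 mm high carry sprung rollers. Turned up to 0.3 rad.
- catch_left (a joint): Spring plunger at the base's +y side, m outwards, 0 at rest, 0.008 at most, about 0.002 with the plate home. Its roller (20 mm diameter, axis along x, 40 mm over the table) at rest overlaps the plate's edge by 3 mm. The plate coming down rests on the rollers; about 10 N more, kept level, pushes it past; then they close over its top edge and pull it down with about 9 N.
- catch_right (a joint): The like plunger and roller at the -y side.
- seat_home (a point): Point fixed to the base, 62.6 mm above its origin, axes as the base's: where the centre of the plate's handle bar (plate_grip) lies when the plate is home, plate x along base x.
- plate_grip (a point): Centre of the loose stage plate's black handle bar, 38 mm above the plate's underside, over its middle; axes are the plate's: x to the nose, z up. The bar is 84 mm long (x), 16 mm thick (y), 14 mm high, on steel posts at x = +32 and -32 mm, with 21 mm of air between bar and plate. Starts flat on the table, right side up, x within 1.3 rad of straight away from the robot.
- plate_nose (a point): Tip of the plate's nose, a 40 mm wide tab at the single-slot end: 102 mm along the plate's x from its middle, level with the plate's top face.
- stage_plate: Aluminium stage plate, 160 (x) by 120 (y) by 10 mm, 0.3 kg; origin under its middle. Through slots 15 mm wide, 21 mm long: at (-45, 44) and (-45, -44) mm along y, at (58, 0) mm along x. Each ball enters its slot 3.4 mm and centres it from a few mm off. Home, the underside is 24.6 mm over the table; wrong way round it stays 3.4 mm too high.
- specimen_jar: Glass specimen jar with black screw cap, 48 mm in diameter and 74 mm high, 0.12 kg; origin at the centre of its foot. Starts upright on the base, between the balls.
- jar_center (a point): Centre of the specimen jar, 37 mm above its foot; z is the jar's own axis. The cap, 43 mm in diameter, spans 25 to 37 mm above this point. The table midway between the base and the plate's start is free for it.
- loupe: Bystander, black loupe 42 mm in diameter, 48 mm high; origin at its foot.
- brass_weight: Bystander, brass weight with knob, 30 mm in diameter, 42 mm high; origin at its foot.
- film_pot: Bystander, black film pot with grey lid, 34 mm in diameter, 51 mm high; origin at its foot.
Things that resemble listed ones, but are neither listed nor needed, are in the scene too. What is meant by the specimen_jar is not orange or yellow, and is the smaller of those in its own colour.

How it is judged:
By the outcome, as a careful person would: the job done as asked, in the order asked, and still so for the second after the job is handed in, with the robot touching nothing.
It also fails if it takes over 58 s, if anything falls off the work surface, if the arm or the gripper's body presses on something with over 40 N, if the wrist force passes 120 N, or if a joint passes its speed limit or range.

## Working session

There is one attempt and no reset: what is moved stays moved. The work goes in short steps, Python scripts to look and compute and a tool call to move; the robot and the scene stay as the last step left them, time stands still between calls to the robot, and variables do not carry over. Pictures are saved under pics/ and viewed, and the job is handed in when it is done.

Besides the shell and the picture viewer there is one more tool, called after "Request:" in YAML: its name, and indented under it one key for each argument. drive_tool: Moves the arm, as the interface text tells. Its arguments: {"type":"object","properties":{"series":{"type":"array","items":{"type":"array"}},"squeeze":{"type":"number"}},"required":["series"]}

```bash
mkdir -p pics; ls; cat > h.py <<'E'
import numpy as np, cv2, pickle
from workcell import env
def grab(n,tag):
    f=env.grab_frame(n); cv2.imwrite(f'pics/{tag}.png',f['image'][:,:,::-1]); pickle.dump(f,open(f'{tag}.pkl','wb')); return f
E
python3 - <<'E'
from h import *
s=env.state(); print(s)
for n in('side','top'):
    f=grab(n,n+'0'); print(n,f['K'],f['k1'],f['origin'],f['orientation'])
E
```

```text
pics
{'time_s': 0.0, 'qpos': array([-7.35105568e+01,  1.83521048e+01,  8.97075094e+01, -2.77631177e-04,
        7.20429582e+01, -1.14559639e+00]), 'qvel': array([-0.00680446, -0.06514423, -0.08818436, -0.06957651,  0.03636148,
       -0.05492177]), 'effort': array([ 2.07886544e-03, -4.12458801e+01, -2.31972009e+01,  7.30533572e-02,
        4.55062289e-02, -1.32514192e-04]), 'ee_pos': array([ 174.05533655, -547.48826534,  213.10815381]), 'ee_rot': array([-1.79998213e+02,  1.02557155e-01, -7.23648730e+01]), 'force': array([-0.31766518,  0.33388273, -0.04931975]), 'torque': array([-0.02204752, -0.00275492, -0.01001732]), 'gripper_width': 91.1961015234849}
side [[443.0579033    0.         253.28306266]
 [  0.         443.0579033  193.39237921]
 [  0.           0.           1.        ]] -0.16041783120889153 [-268.94940977  729.11716111  903.32058814] [-127.49881979    1.18306817 -132.8691578 ]
top [[429.15862898   0.         257.61469079]
 [  0.         429.15862898 192.54276969]
 [  0.           0.           1.        ]] 0.049508192068198474 [ 301.99311126    8.88237188 1242.69025817] [-169.7282771     0.72810017  -89.39684424]
```

View pics/top0.png

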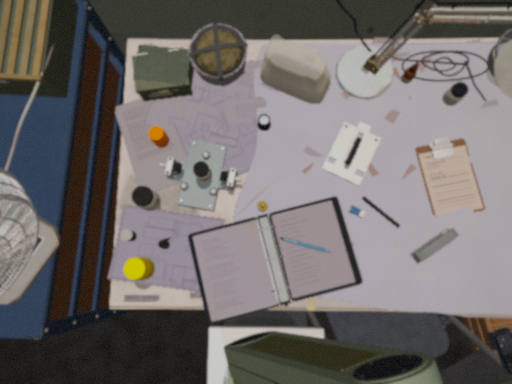

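View pics/side0.png

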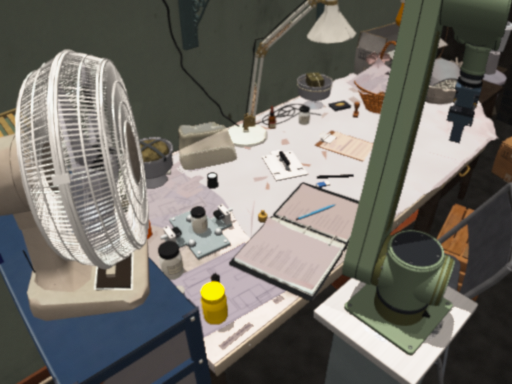

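```bash
python3 - <<'E'
import cv2
a=cv2.imread('pics/top0.png');b=cv2.imread('pics/side0.png')
cv2.imwrite('pics/c1.png',cv2.resize(a[105:255,110:310],None,fx=4,fy=4,interpolation=cv2.INTER_CUBIC))
cv2.imwrite('pics/c2.png',cv2.resize(b[140:290,140:340],None,fx=4,fy=4,interpolation=cv2.INTER_CUBIC))
cv2.imwrite('pics/c3.png',cv2.resize(a[105:205,300:400],None,fx=6,fy=6,interpolation=cv2.INTER_CUBIC))
E
```

```text
(no output)
```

View pics/c1.png

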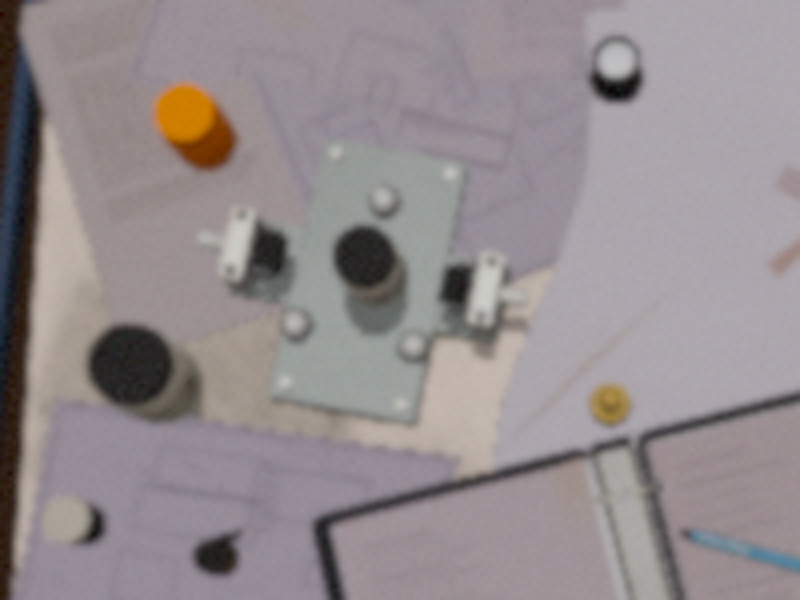

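View pics/c2.png

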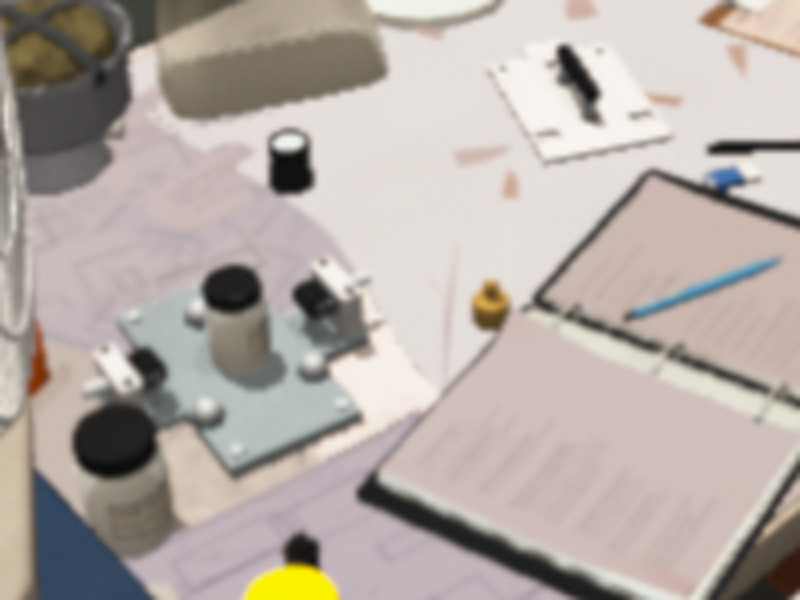

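View pics/c3.png

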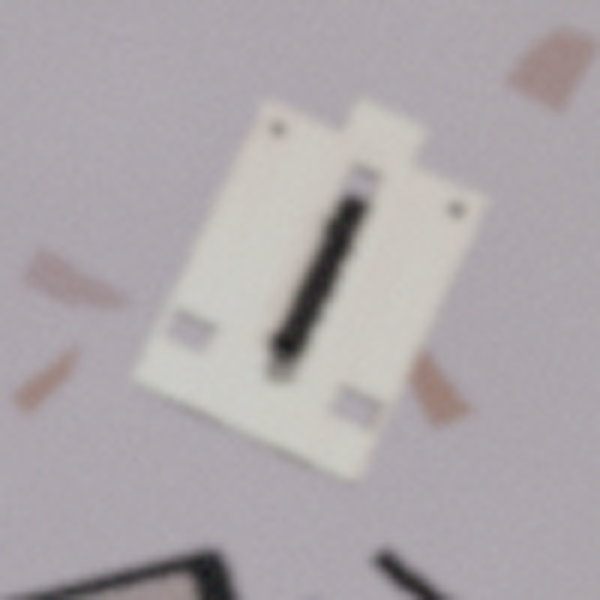

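```bash
cat >> h.py <<'E'
from scipy.spatial.transform import Rotation as R
def ray(f,uv):
    uv=np.array(uv,float).reshape(-1,1,2)
    p=cv2.undistortPoints(uv,f['K'],np.array([f['k1'],0,0,0.])).reshape(-1,2)
    d=np.c_[p,np.ones(len(p))]@R.from_euler('xyz',f['orientation'],degrees=True).as_matrix().T
    return np.array(f['origin']),d
def plane(f,uv,z):
    o,d=ray(f,uv); return o+d*((z-o[2])/d[:,2])[:,None]
def tri(f1,u1,f2,u2):
    o1,d1=ray(f1,u1);o2,d2=ray(f2,u2);out=[]
    for a,b in zip(d1,d2):
        a=a/np.linalg.norm(a);b=b/np.linalg.norm(b)
        t=np.linalg.lstsq(np.c_[a,-b],o2-o1,rcond=None)[0]
        p,q=o1+t[0]*a,o2+t[1]*b; out.append(np.r_[(p+q)/2,np.linalg.norm(p-q)])
    return np.array(out)
def proj(f,P):
    M=R.from_euler('xyz',f['orientation'],degrees=True).as_matrix()
    c=(np.array(P,float).reshape(-1,3)-f['origin'])@M
    return cv2.projectPoints(c.reshape(-1,1,3),np.zeros(3),np.zeros(3),f['K'],np.array([f['k1'],0,0,0.]))[0].reshape(-1,2)
def load(t): return pickle.load(open(t+'.pkl','rb'))
def blobs(mask,off,amin=4):
    n,l,s,c=cv2.connectedComponentsWithStats(mask.astype(np.uint8))
    return [(np.round(c[i]+off,2),s[i]) for i in range(1,n) if s[i,4]>=amin]
E
python3 - <<'E'
from h import *
t=load('top0');s=load('side0')
c=lambda off,k,p:[((x+.5)/k-.5+off[0],(y+.5)/k-.5+off[1]) for x,y in p]
T=lambda p:c((110,105),4,p); S=lambda p:c((140,140),4,p)
# jar cap top, balls (far, left, right), screws FL FR NL NR
a=T([(365,256),(383,197),(295,322),(413,344),(336,152),(451,173),(285,382),(401,404)])
b=S([(232,285),(199,308),(208,408),(314,363),(133,318),(0,0),(237,450),(341,404)])
print(np.round(tri(t,a,s,b),1))
print('balls z~20',np.round(plane(t,a[1:4],20),1)); print('screws',np.round(plane(t,a[4:],13),1))
# handle: top bar ends top view crop c3 off(300,105) k6
H=c((300,105),6,[(355,200),(285,350)]);Hs=S([(567,50),(590,97)])
print('handle',np.round(tri(t,H,s,Hs),1))
p=c((300,105),6,[(265,100),(488,200),(362,480),(135,377)])
ps=S([(487,70),(607,40),(672,135),(548,163)])
print('plate corners',np.round(plane(t,p,10),1)); print(np.round(tri(t,p,s,ps),1))
g=t['image'].max(2)
print('dark top',[(x,st[:5]) for x,st in blobs(g[105:205,300:400]<70,(300,105))]); 
print('caps',[(x,st) for x,st in blobs(g[105:270,110:310]<60,(110,105),8)])
gs=s['image'].max(2)
print('caps side',[(x,st) for x,st in blobs(gs[140:290,150:300]<60,(150,140),8)])
E
```

```text
[[5.794e+02 1.851e+02 8.120e+01 2.100e+00]
 [6.374e+02 1.816e+02 2.170e+01 1.000e-01]
 [5.436e+02 2.428e+02 2.060e+01 4.000e-01]
 [5.279e+02 1.566e+02 2.040e+01 0.000e+00]
 [6.749e+02 2.194e+02 1.080e+01 4.000e-01]
 [6.391e+02 1.884e+02 2.872e+02 1.992e+02]
 [5.007e+02 2.498e+02 1.360e+01 9.000e-01]
 [4.856e+02 1.654e+02 1.320e+01 1.700e+00]]
balls z~20 [[637.9 181.8  20. ]
 [543.6 242.8  20. ]
 [528.  156.6  20. ]]
screws [[674.1 218.9  13. ]
 [658.6 132.9  13. ]
 [500.5 249.6  13. ]
 [485.  164.8  13. ]]
handle [[ 682.2 -266.7   37.3    4.2]
 [ 610.9 -228.6   36.7    4.5]]
plate corners [[ 744.1 -228.5   10. ]
 [ 692.7 -336.7   10. ]
 [ 551.2 -270.8   10. ]
 [ 601.9 -161.9   10. ]]
[[ 7.470e+02 -2.300e+02  2.000e+00  2.000e-01]
 [ 6.920e+02 -3.354e+02  1.330e+01  1.000e+00]
 [ 5.529e+02 -2.717e+02  4.100e+00  1.300e+00]
 [ 6.028e+02 -1.637e+02  2.700e+00  2.300e+00]]
dark top [(array([352.66, 151.28]), array([46, 34, 14, 25, 79], dtype=int32)), (array([333.79, 200.61]), array([27, 93, 11,  7, 38], dtype=int32)), (array([367.76, 201.53]), array([64, 93,  9,  7, 17], dtype=int32))]
c
[... 696 characters left out ...]
y([ 49, 135,   9,   8,  54], dtype=int32))]
caps side [(array([283.76, 158.18]), array([130,  12,   9,  13,  45], dtype=int32)), (array([164.84, 159.32]), array([13, 17,  5,  5, 19], dtype=int32)), (array([212.17, 182.55]), array([58, 38, 10, 10, 87], dtype=int32)), (array([197.64, 212.08]), array([ 41,  67,  14,  11, 117], dtype=int32)), (array([218.21, 214.7 ]), array([64, 70, 10, 10, 57], dtype=int32)), (array([176.65, 231.22]), array([23, 88,  8,  9, 40], dtype=int32)), (array([168.46, 249.81]), array([  9, 101,  20,  18, 282], dtype=int32)), (array([260.37, 275.61]), array([ 80, 120,  66,  30, 275], dtype=int32)), (array([215.13, 277.18]), array([ 62, 134,   7,   7,  38], dtype=int32))]
```

```bash
python3 - <<'E'
from h import *
t=load('top0');s=load('side0')
# jar
for z,uv in((86,(200.9,169)),):
    print('cap', plane(t,[uv],z), plane(s,[(197.6,211.2)],z))
# plate mask
hsv=cv2.cvtColor(t['image'],cv2.COLOR_RGB2HSV)
roi=t['image'][110:195,315:390].astype(int)
print('bg',roi[3,3],'plate',t['image'][150,340])
m=((roi[:,:,2]>roi[:,:,0]-30)&(roi.min(2)>190)).astype(np.uint8)
m=cv2.morphologyEx(m,cv2.MORPH_CLOSE,np.ones((13,13)))
cs,_=cv2.findContours(m,cv2.RETR_EXTERNAL,cv2.CHAIN_APPROX_NONE)
k=max(cs,key=cv2.contourArea); pts=k.reshape(-1,2)+np.array([315,110.])
P=plane(t,pts,10)[:,:2]; r=cv2.minAreaRect(P.astype(np.float32)); print('rect',r,cv2.contourArea(k))
g=t['image'].max(2)
ys,xs=np.nonzero(g[130:175,340:370]<100); Q=plane(t,np.c_[xs+340,ys+130],45)[:,:2]
print('bar',Q.mean(0),cv2.minAreaRect(Q.astype(np.float32)),cv2.fitLine(Q.astype(np.float32),cv2.DIST_L2,0,.01,.01).ravel())
print('bystanders',np.round(plane(t,[(262,206),(264,120),(264,126),(128,235),(163.6,243.7),(142.4,196),(157,131)],20),0))
vis=cv2.resize(t['image'][110:195,315:390],None,fx=6,fy=6)[:,:,::-1].copy()
cv2.drawContours(vis,[(k*6+3)],-1,(0,0,255),1);cv2.imwrite('pics/pm.png',vis)
E
```

```text
cap [[576.41253556 183.52617212  86.        ]] [[574.28060426 189.7629945   86.        ]]
bg [173 167 174] plate [203 203 196]
rect ((655.6431274414062, -252.53768920898438), (113.14595031738281, 172.84127807617188), 63.51136016845703) 1803.0
bar [ 641.24766556 -245.17715672] ((642.0035400390625, -245.78785705566406), (11.421769142150879, 86.60932159423828), 64.5041732788086) [ 9.0347689e-01 -4.2863679e-01  6.4124768e+02 -2.4517715e+02]
bystanders [[484.  14.  20.]
 [743.  10.  20.]
 [725.  10.  20.]
 [398. 394.  20.]
 [374. 292.  20.]
 [511. 360.  20.]
 [707. 328.  20.]]
```

View pics/pm.png

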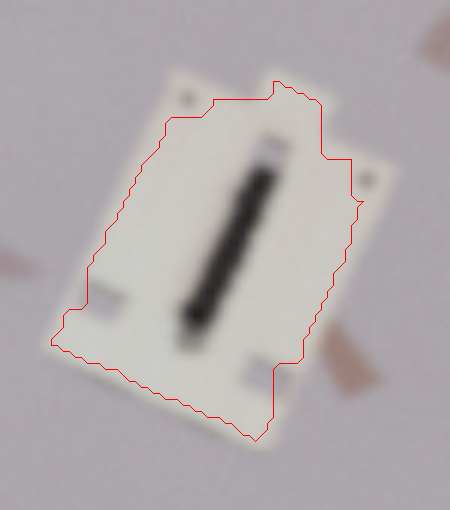

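```bash
python3 - <<'E'
from h import *
t=load('top0');s=load('side0')
x0,y0=305,100
roi=t['image'][y0:205,x0:400].astype(int)
m=(roi.min(2)>182).astype(np.uint8)
m=cv2.morphologyEx(m,cv2.MORPH_OPEN,np.ones((3,3)))
cs,_=cv2.findContours(m,cv2.RETR_EXTERNAL,cv2.CHAIN_APPROX_NONE)
k=max(cs,key=cv2.contourArea); pts=k.reshape(-1,2)+np.array([x0,y0.__float__()])
P=plane(t,pts,8)[:,:2]
# robust edge lines: rotate by yaw, take median of the long sides
for yaw in(-25,-25.4,-26):
    c,sn=np.cos(np.radians(yaw)),np.sin(np.radians(yaw)); U=P@np.array([[c,-sn],[sn,c]])
    print(yaw,U.min(0),U.max(0))
    mid=np.median(U,0); 
    sel=abs(U[:,0]-mid[0])<55
    for sg in(1,-1):
        q=U[sel&((U[:,1]-mid[1])*sg>40)]; print(sg,np.polyfit(q[:,0]-mid[0],q[:,1],1),len(q),np.degrees(np.polyfit(q[:,0],q[:,1],1)[0]))
    q=U[(abs(U[:,1]-mid[1])<50)&(U[:,0]<mid[0]-40)]; print('rear edge x',q[:,0].mean(), 'tip', np.sort(U[:,0])[-8:])
    for xc in [640,645,650]: pass
sl=lambda p:[((x+.5)/6-.5+315,(y+.5)/6-.5+110) for x,y in p]
S=plane(t,sl([(270,148),(105,298),(262,372)]),7);print('slots',S)
n=(S[1]+S[2])/2; print('ctr',n+45/103*(S[0]-n),np.degrees(np.arctan2(*(S[0]-n)[1::-1])),np.linalg.norm(S[0]-n))
B=plane(t,sl([(266,163),(189,326)]),44);print('bar',B,B.mean(0))
# side bar
g=s['image'].max(2)
ys,xs=np.nonzero(g[145:175,272:295]<80); print('side bar',plane(s,[(xs.mean()+272,ys.mean()+145)],42),plane(s,[(281.5,151.3),(288.5,163.5)],45))
vis=cv2.resize(t['image'][y0:205,x0:400],None,fx=6,fy=6)[:,:,::-1].copy()
cv2.drawContours(vis,[(k*6+3)],-1,(0,0,255),1);cv2.imwrite('pics/pm2.png',vis)
cv2.imwrite('pics/sb.png',cv2.resize(s['image'][140:190,255:315],None,fx=10,fy=10,interpolation=cv2.INTER_CUBIC)[:,:,::-1])
E
```

```text
-25 [613.2939242  -10.88518708] [792.63519066 109.18551455]
1 [1.36464001e-02 1.05210784e+02] 36 0.7818811339536176
-1 [-0.07358525 -5.44346186] 39 -4.216124445311034
rear edge x 615.242178518549 tip [790.3141643  790.66894545 791.02326066 791.37710548 791.56914908
 791.92496468 792.28031336 792.63519066]
-25.4 [612.87558919  -5.88923022] [792.21593495 113.59419531]
1 [2.05531720e-02 1.09915389e+02] 36 1.1776100130266358
-1 [-0.06680743 -0.75396337] 39 -3.82778359814868
rear edge x 614.8622416108602 tip [790.0144035  790.32317266 790.6314195  790.93913984 791.28804958
 791.59786952 791.90716604 792.21593495]
-26 [611.84044895   0.98564324] [791.51466175 120.1967686 ]
1 [3.09171682e-02 1.16964501e+02] 36 1.7714232527079565
-1 [-0.06214278  6.55270017] 41 -3.5605187779653855
rear edge x 614.1991326111976 tip [789.49257203 789.73229569 789.9714125  790.2099187  790.79409339
 791.03489222 791.27508294 791.51466175]
slots [[ 704.77982902 -275.05011413    7.        ]
 [ 627.59241753 -192.15445648    7.        ]
 [ 590.71615051 -267.80510252    7.        ]]
ctr [ 650.93243475 -249.6707024     7.        ] -25.235489877337233 105.71461544917756
bar [[ 685.20360765 -264.42495929   44.        ]
 [ 604.32210431 -225.68232257   44.        ]] [ 644.76285598 -245.05364093   44.        ]
side bar [[ 640.42518654 -238.598669     42.        ]] [[ 675.46435996 -263.24127084   45.        ]
 [ 602.64314206 -223.31421856   45.        ]]
```

View pics/pm2.png

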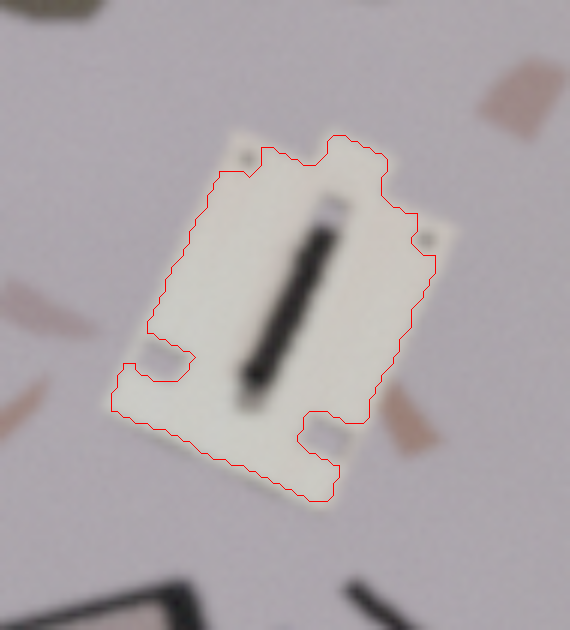

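View pics/sb.png

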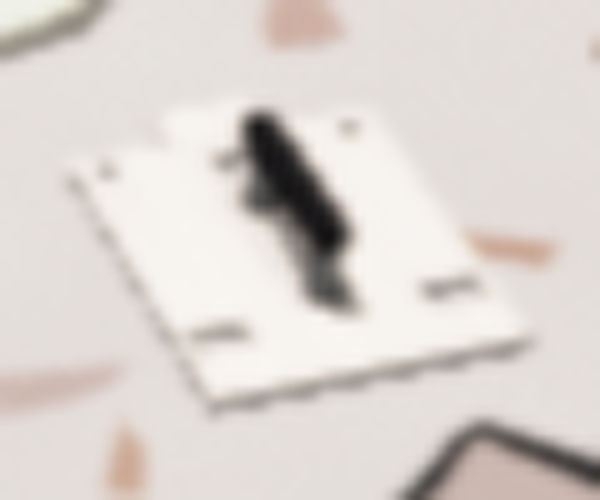

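Request:
drive_tool:
  series:
    - [0, [-577, -606, 0], [0, 0, -1.088]]
    - [0, [-577, -606, 0], [0, 0, -1.088]]
    - [0, [-577, -606, 0], [0, 0, -1.088]]
    - [0, [-577, -606, 0], [0, 0, -1.088]]
    - [0, [-577, -606, 0], [0, 0, -1.088]]

```text
time_s: 0.6
ee_pos: [294.9, -326.9, 213.7]
ee_rot: [-180.0, 0.0, -29.1]
force: [1.4, 0.1, 0.3]
gripper_width: 91.2
```

```bash
cat >> h.py <<'E'
def go(x,y,z,yaw,rot=None):
    """tool-frame shift+turn to reach world TCP pose (tool down, jaw yaw)"""
    s=env.state(); M=R.from_euler('xyz',s['ee_rot'],degrees=True)
    Rt=R.from_euler('xyz',[180,0,yaw],degrees=True)
    print('t',round(s['time_s'],2),'tcp',np.round(s['ee_pos'],1),np.round(s['ee_rot'],2),'F',np.round(s['force'],1),'w',round(s['gripper_width'],1),'q',np.round(s['qpos'],1))
    print('shift',np.round(M.inv().apply(np.array([x,y,z])-s['ee_pos']),1),'turn',np.round((M.inv()*Rt).as_rotvec(),3))
E
python3 -c "
from h import *
go(577,185,213,-10.1)"
```

```text
t 0.6 tcp [ 294.9 -326.9  213.7] [-1.7998e+02  1.0000e-02 -2.9090e+01] F [1.4 0.1 0.3] w 91.2 q [-49.5   6.1 105.9   0.   68.  -20.4]
shift [  -2.3 -584.5    0.9] turn [-0.     0.    -0.331]
```

Request:
drive_tool:
  series:
    - [0, [-2, -584, 0], [0, 0, -0.331]]
    - [0, [-2, -584, 0], [0, 0, -0.331]]
    - [0, [-2, -584, 0], [0, 0, -0.331]]
    - [0, [-2, -584, 0], [0, 0, -0.331]]
    - [0, [-2, -584, 0], [0, 0, -0.331]]

```text
time_s: 1.1
ee_pos: [416.9, -108.7, 213.9]
ee_rot: [180.0, -0.0, -10.4]
force: [1.3, -0.9, 0.5]
gripper_width: 91.3
```

```bash
python3 -c "
from h import *
go(577,185,150,-10.1)"
```

```text
t 1.1 tcp [ 416.9 -108.7  213.9] [ 1.7998e+02 -1.0000e-02 -1.0430e+01] F [ 1.3 -0.9  0.5] w 91.3 q [-16.1   5.2 106.9  -0.   67.9  -5.7]
shift [ 104.3 -317.8   63.8] turn [ 0.    -0.    -0.006]
```

Request:
drive_tool:
  series:
    - [0, [104, -318, 50], [0, 0, 0]]
    - [0, [104, -318, 50], [0, 0, 0]]
    - [0, [104, -318, 50], [0, 0, 0]]
    - [0, [104, -318, 50], [0, 0, 0]]
    - [0, [104, -318, 50], [0, 0, 0]]

```text
time_s: 1.6
ee_pos: [535.0, 108.6, 176.4]
ee_rot: [180.0, 0.0, -10.4]
force: [0.7, -0.9, 0.1]
gripper_width: 91.3
```

```bash
python3 -c "
from h import *
go(577,185,150,-10.1)"
```

```text
t 1.6 tcp [535.  108.6 176.4] [ 1.7997e+02  2.0000e-02 -1.0400e+01] F [ 0.7 -0.9  0.1] w 91.3 q [10.3 17.3 96.9 -0.  65.9 20.7]
shift [ 27.5 -82.7  26.3] turn [ 0.     0.    -0.005]
```

Request:
drive_tool:
  series:
    - [0, [27, -83, 20], [0, 0, 0]]
    - [0, [27, -83, 20], [0, 0, 0]]
    - [0, [27, -83, 56], [0, 0, 0]]
    - [0, [27, -83, 56], [0, 0, 0]]
    - [0, [27, -83, 56], [0, 0, 0]]

```text
time_s: 2.1
ee_pos: [575.4, 182.9, 120.4]
ee_rot: [179.9, 0.1, -10.4]
force: [1.4, 0.1, -0.2]
gripper_width: 91.4
```

```bash
python3 - <<'E'
from h import *
go(577,185,37,-10.1)
for n,o in(('top',(130,100)),('side',(140,120))):
    f=grab(n,n+'1'); s=cv2.resize(f['image'][o[1]:o[1]+150,o[0]:o[0]+130],None,fx=4,fy=4,interpolation=cv2.INTER_CUBIC)[:,:,::-1]; cv2.imwrite(f'pics/j_{n}.png',s)
E
python3 -c "
import cv2,numpy as np
cv2.imwrite('pics/j1.png',cv2.resize(np.hstack([cv2.imread('pics/j_top.png'),cv2.imread('pics/j_side.png')]),None,fx=.76,fy=.76))"
```

```text
t 2.1 tcp [575.4 182.9 120.4] [ 1.7992e+02  1.3000e-01 -1.0430e+01] F [ 1.4  0.1 -0.2] w 91.4 q [16.5 25.  93.5 -0.  61.7 27. ]
shift [ 1.4 -2.5 83.4] turn [ 0.001  0.002 -0.006]
```

View pics/j1.png

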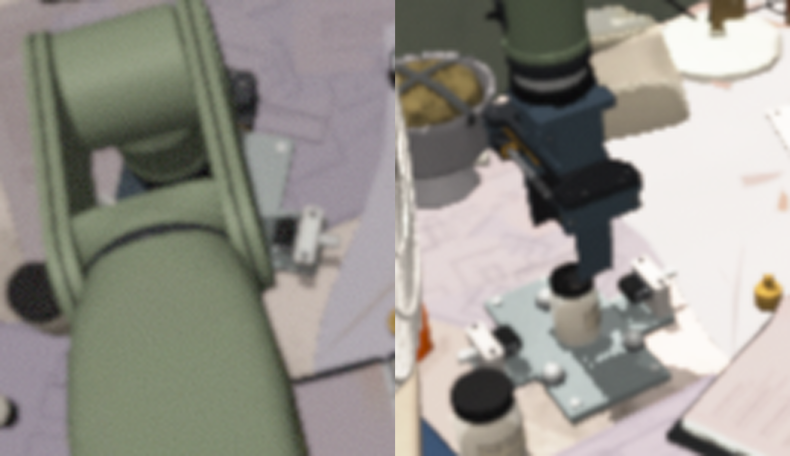

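```bash
python3 - <<'E'
from h import *
f=load('side1'); a=np.radians(-10.4); u=np.array([np.cos(a),np.sin(a),0]); c=np.array([576.5,184,120])
P=[c,c+52*u,c-52*u,[577,185,86],[577,185,12]]
p=proj(f,P); print(p)
v=cv2.resize(f['image'],None,fx=4,fy=4,interpolation=cv2.INTER_CUBIC)[:,:,::-1].copy()
for x,y in p: cv2.circle(v,(int(4*x+2),int(4*y+2)),5,(0,0,255),2)
cv2.imwrite('pics/ov.png',v[600:1050,600:1100])
E
```

```text
[[197.57186455 200.81553812]
 [189.63789881 191.69268526]
 [205.984843   210.47029666]
 [198.33737462 210.04002244]
 [200.7369141  228.95134411]]
```

View pics/ov.png

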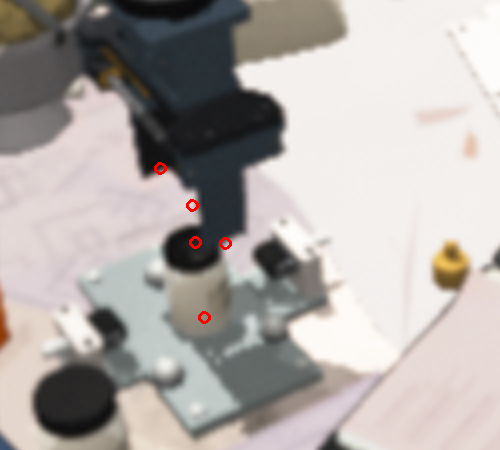

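Request:
drive_tool:
  series:
    - [0, [0, -1, 30], [0, 0, 0]]
    - [0, [0, -2, 60], [0, 0, 0]]
    - [0, [0, -2, 83], [0, 0, 0]]
    - [0, [0, -2, 83], [0, 0, 0]]
    - [0.5, [0, -2, 83], [0, 0, 0]]
  squeeze: 15

```text
time_s: 2.7
ee_pos: [577.5, 185.0, 39.7]
ee_rot: [-179.9, -0.1, -10.5]
force: [0.6, -0.4, 1.3]
gripper_width: 86.1
```

Request:
drive_tool:
  series:
    - [1, [0, 0, 0], [0, 0, 0]]
    - [1, [0, 0, 0], [0, 0, 0]]
    - [1, [0, 0, 0], [0, 0, 0]]
    - [1, [0, 0, 0], [0, 0, 0]]
    - [1, [0, 0, 0], [0, 0, 0]]

```text
time_s: 3.2
ee_pos: [577.3, 185.4, 38.5]
ee_rot: [-180.0, -0.1, -10.4]
force: [1.5, -0.5, 2.1]
gripper_width: 46.0
```

Request:
drive_tool:
  series:
    - [1, [0, 0, 0], [0, 0, 0]]
    - [1, [0, 0, 0], [0, 0, 0]]
    - [1, [0, 0, -10], [0, 0, 0]]
    - [1, [0, 0, -25], [0, 0, 0]]
    - [1, [0, 0, -40], [0, 0, 0]]

```text
time_s: 3.7
ee_pos: [575.6, 185.1, 78.2]
ee_rot: [179.9, 0.1, -10.4]
force: [-0.0, 0.3, -0.9]
gripper_width: 46.3
```

```bash
python3 - <<'E'
from h import *
go(614,-29,150,-10.1)
f=grab('side','side2'); cv2.imwrite('pics/j2.png',cv2.resize(f['image'][120:270,140:290],None,fx=4,fy=4,interpolation=cv2.INTER_CUBIC)[:,:,::-1])
E
```

```text
t 3.7 tcp [575.6 185.1  78.2] [ 1.7994e+02  1.3000e-01 -1.0430e+01] F [-0.   0.3 -0.9] w 46.3 q [16.7 27.4 96.3  0.  56.5 27.2]
shift [ 76.4 203.7 -71.8] turn [ 0.001  0.002 -0.006]
```

View pics/j2.png

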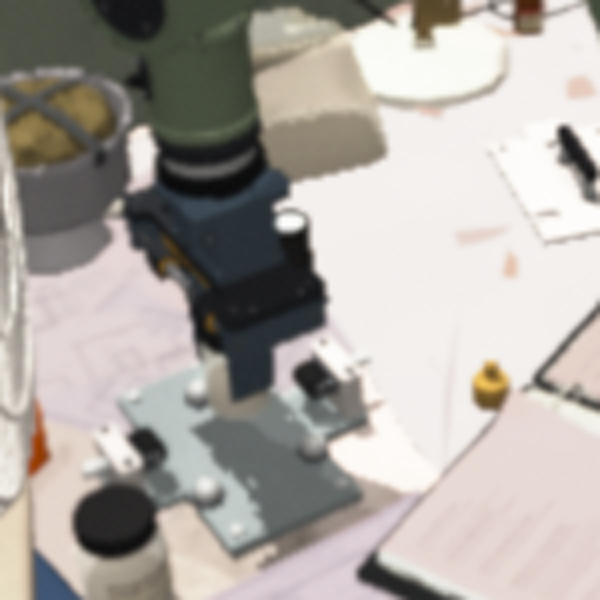

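Request:
drive_tool:
  series:
    - [1, [0, 0, -40], [0, 0, 0]]
    - [1, [20, 50, -50], [0, 0, 0]]
    - [1, [77, 204, -50], [0, 0, 0]]
    - [1, [77, 204, -50], [0, 0, 0]]
    - [1, [77, 204, -50], [0, 0, 0]]

```text
time_s: 4.25
ee_pos: [611.6, -12.2, 127.8]
ee_rot: [180.0, 0.1, -10.4]
force: [0.8, 0.2, -1.1]
gripper_width: 46.6
```

Request:
drive_tool:
  series:
    - [1, [0, 0, 0], [0, 0, 0]]
    - [1, [0, 0, 0], [0, 0, 0]]
    - [1, [0, 0, 0], [0, 0, 0]]
    - [1, [0, 0, 0], [0, 0, 0]]
    - [1, [0, 0, 0], [0, 0, 0]]

```text
time_s: 4.75
ee_pos: [611.9, -9.3, 127.8]
ee_rot: [-180.0, 0.0, -10.3]
force: [0.5, -0.0, -1.5]
gripper_width: 46.3
```

```bash
python3 - <<'E'
from h import *
go(614,-29,27,-10.1)
E
```

```text
t 4.75 tcp [611.9  -9.3 127.8] [-1.800e+02  2.000e-02 -1.032e+01] F [ 0.5 -0.  -1.5] w 46.3 q [-1.9 25.2 91.9  0.  62.9  8.4]
shift [  5.7  19.  100.8] turn [-0.     0.    -0.004]
```

Request:
drive_tool:
  series:
    - [1, [5, 19, 30], [0, 0, 0]]
    - [1, [5, 19, 60], [0, 0, 0]]
    - [1, [5, 19, 80], [0, 0, 0]]
    - [1, [5, 19, 92], [0, 0, 0]]
    - [1, [5, 19, 92], [0, 0, 0]]

```text
time_s: 5.25
ee_pos: [612.5, -29.5, 34.3]
ee_rot: [180.0, 0.2, -10.4]
force: [0.5, 0.4, -0.6]
gripper_width: 46.6
```

Request:
drive_tool:
  series:
    - [1, [0, 0, 3], [0, 0, 0]]
    - [1, [0, 0, 5], [0, 0, 0]]
    - [1, [0, 0, 7], [0, 0, 0]]
    - [1, [0, 0, 8], [0, 0, 0]]
    - [1, [0, 0, 8], [0, 0, 0]]

```text
time_s: 5.75
ee_pos: [613.6, -30.3, 28.1]
ee_rot: [180.0, -0.0, -10.4]
force: [0.2, -0.1, -1.8]
gripper_width: 45.8
```

```bash
python3 - <<'E'
from h import *
go(614,-29,27,-10.1)
f=grab('side','side3'); cv2.imwrite('pics/j3.png',cv2.resize(f['image'][100:250,180:330],None,fx=4,fy=4,interpolation=cv2.INTER_CUBIC)[:,:,::-1])
E
```

```text
t 5.75 tcp [613.6 -30.3  28.1] [ 1.800e+02 -2.000e-02 -1.043e+01] F [ 0.2 -0.1 -1.8] w 45.8 q [-3.9 31.2 97.9 -0.  50.8  6.5]
shift [ 0.1 -1.3  1.1] turn [ 0.    -0.    -0.006]
```

View pics/j3.png

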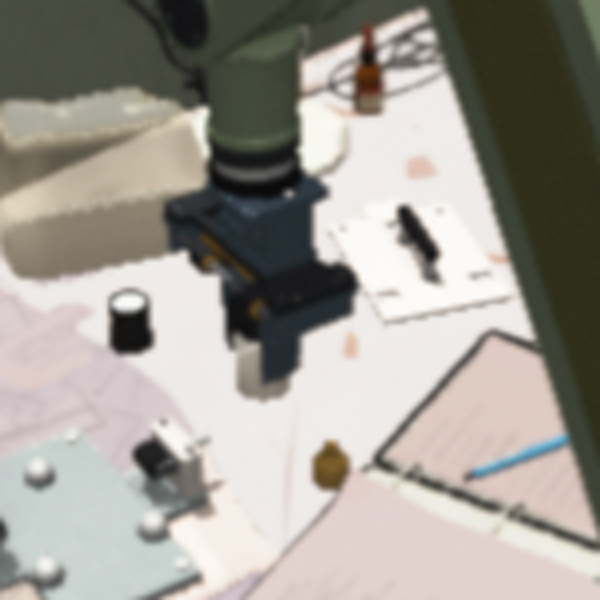

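Jar still hangs in the gripper just above the table (foot near (262,390) in the crop), no contact yet. Lower in small steps.

Request:
drive_tool:
  series:
    - [1, [0, 0, 1], [0, 0, 0]]
    - [1, [0, 0, 1.5], [0, 0, 0]]
    - [1, [0, 0, 2], [0, 0, 0]]
    - [1, [0, 0, 2], [0, 0, 0]]
    - [1, [0, 0, 2], [0, 0, 0]]

```text
time_s: 6.3
ee_pos: [613.7, -30.2, 26.4]
ee_rot: [-180.0, -0.0, -10.4]
force: [-1.8, -0.1, 5.2]
gripper_width: 46.1
```

Request:
drive_tool:
  series:
    - [0.9, [0, 0, -0.5], [0, 0, 0]]
    - [0, [0, 0, -0.5], [0, 0, 0]]
    - [0, [0, 0, -0.5], [0, 0, 0]]
    - [0, [0, 0, -0.5], [0, 0, 0]]
    - [0, [0, 0, -0.5], [0, 0, 0]]

```text
time_s: 6.8
ee_pos: [613.5, -30.2, 26.1]
ee_rot: [180.0, 0.0, -10.4]
force: [-0.1, -0.2, -0.3]
gripper_width: 75.5
```

Request:
drive_tool:
  series:
    - [0, [0, 0, 0], [0, 0, 0]]
    - [0, [0, 0, 0], [0, 0, 0]]
    - [0, [0, 0, -30], [0, 0, 0]]
    - [0, [0, 0, -70], [0, 0, 0]]
    - [0, [0, 0, -115], [0, 0, 0]]

```text
time_s: 7.3
ee_pos: [612.6, -30.2, 141.6]
ee_rot: [180.0, 0.2, -10.4]
force: [1.9, -0.1, -0.1]
gripper_width: 91.5
```

```bash
python3 - <<'E'
from h import *
go(645,-246,120,-115.2+180)
f=grab('side','side4'); cv2.imwrite('pics/j4.png',cv2.resize(f['image'][100:250,180:330],None,fx=4,fy=4,interpolation=cv2.INTER_CUBIC)[:,:,::-1])
E
```

```text
t 7.3 tcp [612.6 -30.2 141.6] [ 1.7998e+02  1.6000e-01 -1.0430e+01] F [ 1.9 -0.1 -0.1] w 91.5 q [-3.9 24.7 90.5 -0.  64.9  6.5]
shift [ 70.9 206.4  21.5] turn [-0.002  0.003 -1.313]
```

View pics/j4.png

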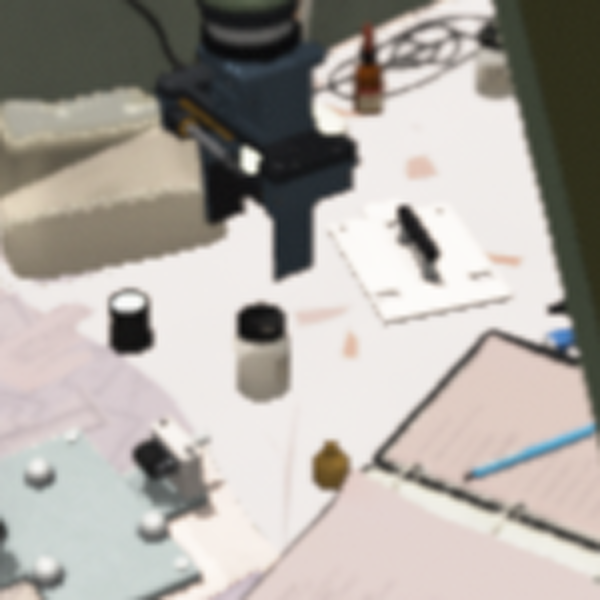

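Request:
drive_tool:
  series:
    - [0.4, [71, 206, 0], [0, 0, -1.313]]
    - [0.4, [71, 206, 0], [0, 0, -1.313]]
    - [0.4, [71, 206, 0], [0, 0, -1.313]]
    - [0.4, [71, 206, 0], [0, 0, -1.313]]
    - [0.4, [71, 206, 0], [0, 0, -1.313]]

```text
time_s: 7.85
ee_pos: [646.2, -250.3, 141.0]
ee_rot: [179.9, 0.0, 32.2]
force: [-0.5, 0.5, -0.1]
gripper_width: 55.5
```

```bash
python3 - <<'E'
from h import *
go(645,-246,120,64.8)
E
```

```text
t 7.85 tcp [ 646.2 -250.3  141. ] [1.7988e+02 2.0000e-02 3.2190e+01] F [-0.5  0.5 -0.1] w 55.5 q [-22.1  31.6  78.7  -0.1  69.7 -54.2]
shift [ 1.3 -4.4 21. ] turn [ 0.002  0.001 -0.569]
```

Request:
drive_tool:
  series:
    - [0.4, [0, 0, 10], [0, 0, -0.569]]
    - [0.4, [0, 0, 20], [0, 0, -0.569]]
    - [0.4, [0, 0, 20], [0, 0, -0.569]]
    - [0.4, [0, 0, 20], [0, 0, -0.569]]
    - [0.4, [0, 0, 20], [0, 0, -0.569]]

```text
time_s: 8.35
ee_pos: [646.0, -245.7, 121.0]
ee_rot: [-180.0, 0.0, 64.6]
force: [-0.6, 0.7, 0.1]
gripper_width: 54.8
```

```bash
python3 - <<'E'
from h import *
go(645,-246,25,64.8)
for n,o in(('top',(300,90)),('side',(220,80))):
    f=grab(n,n+'5'); s=cv2.resize(f['image'][o[1]:o[1]+120,o[0]:o[0]+100],None,fx=4,fy=4,interpolation=cv2.INTER_CUBIC)[:,:,::-1]; cv2.imwrite(f'pics/p_{n}.png',s)
cv2.imwrite('pics/p5.png',np.hstack([cv2.imread('pics/p_top.png'),cv2.imread('pics/p_side.png')]))
E
```

```text
t 8.35 tcp [ 646.  -245.7  121. ] [-1.7999e+02  1.0000e-02  6.4600e+01] F [-0.6  0.7  0.1] w 54.8 q [-21.8  32.3  80.4  -0.   67.4 -86.4]
shift [-0.7 -0.8 96. ] turn [-0.     0.    -0.004]
```

View pics/p5.png

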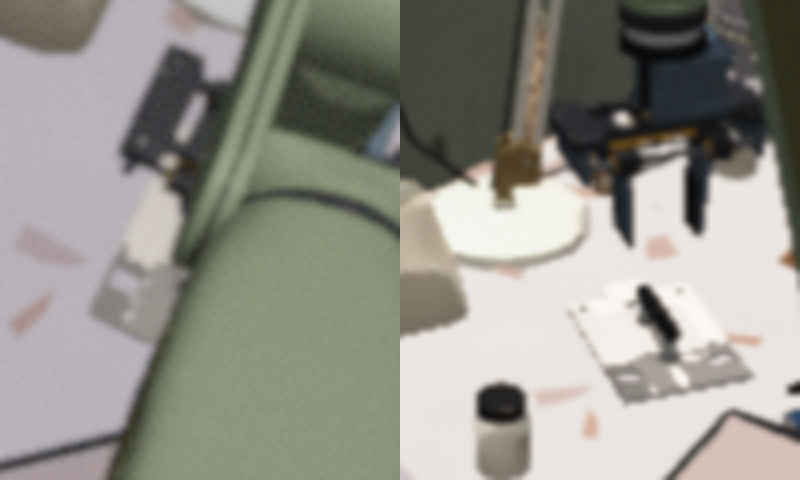

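```bash
python3 - <<'E'
from h import *
s=load('side0');t=load('top0'); a=np.radians(-25.2); u=np.array([np.cos(a),np.sin(a),0]);n=np.array([-u[1],u[0],0])
for C in([645,-246,0],[648,-248,0]):
    C=np.array(C,float); P=[C+42*u+[0,0,45],C-42*u+[0,0,45],C+102*u+[0,0,10],C-80*u+60*n+[0,0,10],C-80*u-60*n+[0,0,10],C+80*u+60*n+[0,0,10],C+80*u-60*n+[0,0,10]]
    for nm,f,o in(('s',s,(255,140)),('t',t,(305,100))):
        k=8
        v=cv2.resize(f['image'][o[1]:o[1]+(50 if nm=='s' else 90),o[0]:o[0]+(60 if nm=='s' else 85)],None,fx=k,fy=k,interpolation=cv2.INTER_CUBIC)[:,:,::-1].copy()
        for x,y in proj(f,P)-o: cv2.circle(v,(int(k*(x+.5)),int(k*(y+.5))),3,(0,0,255),-1)
        cv2.imwrite(f'pics/chk_{nm}{int(C[0])}.png',v)
for c in(645,648):
    A=cv2.imread(f'pics/chk_s{c}.png');B=cv2.imread(f'pics/chk_t{c}.png')[:400*2]
    B=cv2.resize(B,None,fx=.55,fy=.55); h=max(A.shape[0],B.shape[0]); o=np.zeros((h,A.shape[1]+B.shape[1],3),np.uint8); o[:A.shape[0],:A.shape[1]]=A;o[:B.shape[0],A.shape[1]:]=B
    cv2.imwrite(f'pics/chk{c}.png',o[:, :800])
E
```

```text
(no output)
```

View pics/chk645.png

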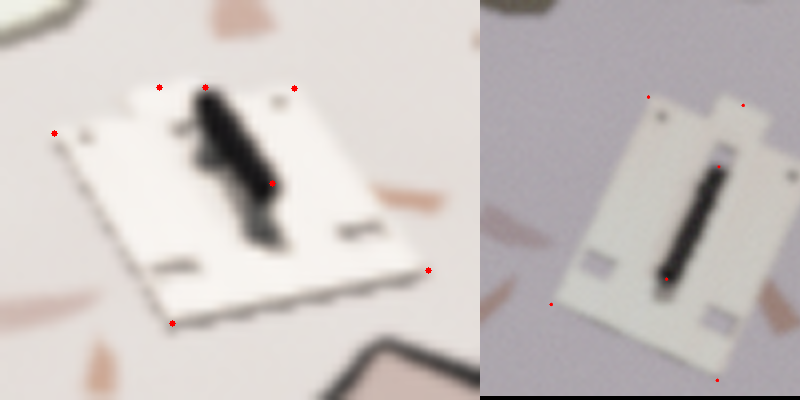

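View pics/chk648.png

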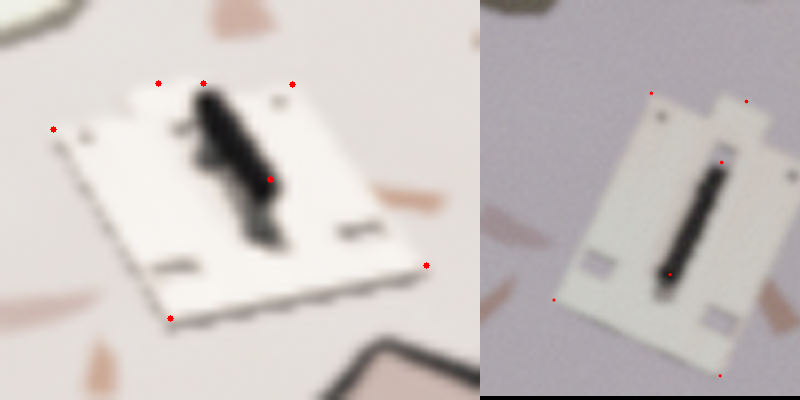

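Request:
drive_tool:
  series:
    - [0.4, [0, 0, 35], [0, 0, 0]]
    - [0.4, [0, 0, 70], [0, 0, 0]]
    - [0.4, [0, 0, 90], [0, 0, 0]]
    - [0.4, [0, 0, 100], [0, 0, 0]]
    - [0.4, [0, 0, 100], [0, 0, 0]]
  squeeze: 40

```text
time_s: 8.95
ee_pos: [645.4, -245.4, 20.1]
ee_rot: [-179.9, 0.0, 64.6]
force: [0.3, 0.2, 0.7]
gripper_width: 54.4
```

Request:
drive_tool:
  series:
    - [1, [0, 0, 0], [0, 0, 0]]
    - [1, [0, 0, 0], [0, 0, 0]]
    - [1, [0, 0, 0], [0, 0, 0]]
    - [1, [0, 0, 0], [0, 0, 0]]
    - [1, [0, 0, 0], [0, 0, 0]]

```text
time_s: 9.45
ee_pos: [646.2, -246.3, 22.1]
ee_rot: [179.9, 0.1, 64.6]
force: [-1.9, -3.0, 2.6]
gripper_width: 17.6
```

```bash
python3 - <<'E'
from h import *
go(645,-246,20,64.8)
E
```

```text
t 9.45 tcp [ 646.2 -246.3   22.1] [1.7993e+02 6.0000e-02 6.4640e+01] F [-1.9 -3.   2.6] w 17.6 q [-21.8  37.3  86.5  -0.1  56.1 -86.4]
shift [-0.2 -1.2  2.1] turn [ 0.001  0.001 -0.003]
```

Request:
drive_tool:
  series:
    - [1, [0, 0, 0], [0, 0, 0]]
    - [1, [0, 0, 0], [0, 0, 0]]
    - [1, [0, 0, -20], [0, 0, 0]]
    - [1, [0, 0, -50], [0, 0, 0]]
    - [1, [0, 0, -80], [0, 0, 0]]
  squeeze: 60

```text
time_s: 9.95
ee_pos: [645.2, -244.7, 100.4]
ee_rot: [-179.8, -0.0, 64.6]
force: [0.7, 0.9, -3.3]
gripper_width: 15.6
```

Request:
drive_tool:
  series:
    - [1, [0, 0, -40], [0, 0, 0]]
    - [1, [0, 0, -80], [0, 0, 0]]
    - [1, [0, 0, -110], [0, 0, 0]]
    - [1, [0, 0, -110], [0, 0, 0]]
    - [1, [0, 0, -110], [0, 0, 0]]

```text
time_s: 10.45
ee_pos: [645.7, -245.1, 210.2]
ee_rot: [-179.9, -0.0, 64.6]
force: [-0.4, -0.2, -3.4]
gripper_width: 15.6
```

```bash
python3 - <<'E'
from h import *
go(579.9,191.7,211,79.9)
for n,o in(('top',(280,40)),('side',(220,40))):
    f=grab(n,n+'6'); s=cv2.resize(f['image'][o[1]:o[1]+150,o[0]:o[0]+100],None,fx=4,fy=4,interpolation=cv2.INTER_CUBIC)[:,:,::-1]; cv2.imwrite(f'pics/p_{n}.png',s)
cv2.imwrite('pics/p6.png',np.hstack([cv2.imread('pics/p_top.png'),cv2.imread('pics/p_side.png')]))
E
```

```text
t 10.45 tcp [ 645.7 -245.1  210.2] [-1.799e+02 -2.000e-02  6.463e+01] F [-0.4 -0.2 -3.4] w 15.6 q [-21.8  29.2  72.8   0.   78.1 -86.4]
shift [ 3.665e+02 -2.466e+02 -3.000e-01] turn [-0.002 -0.001 -0.266]
```

View pics/p6.png

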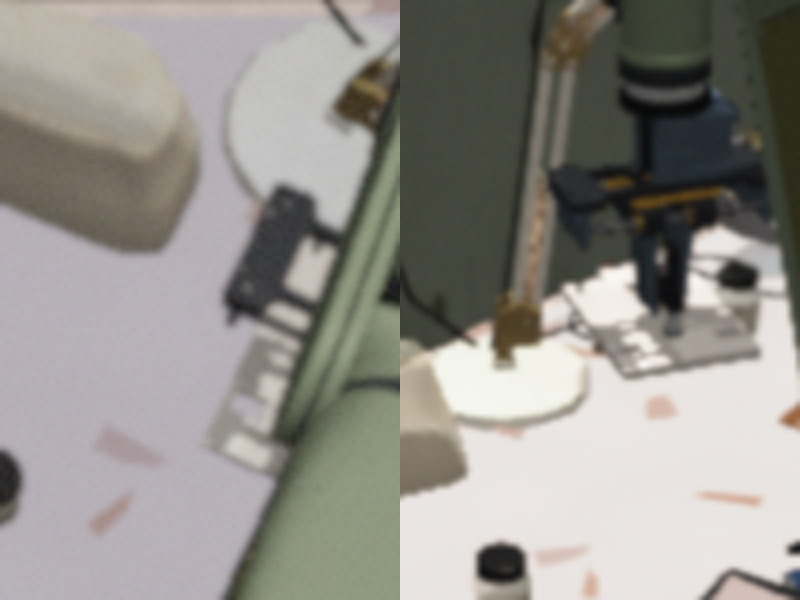

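Request:
drive_tool:
  series:
    - [1, [25, -17, 0], [0, 0, -0.02]]
    - [1, [60, -40, 0], [0, 0, -0.05]]
    - [1, [98, -66, 0], [0, 0, -0.1]]
    - [1, [136, -91, 0], [0, 0, -0.15]]
    - [1, [174, -117, 0], [0, 0, -0.2]]

```text
time_s: 11.05
ee_pos: [613.4, -36.6, 208.7]
ee_rot: [-179.7, 0.0, 76.2]
force: [-0.0, 0.6, -3.8]
gripper_width: 15.8
```

```bash
python3 - <<'E'
from h import *
go(579.9,191.7,211,79.9)
E
```

```text
t 11.05 tcp [613.4 -36.6 208.7] [-1.7974e+02  3.0000e-02  7.6170e+01] F [-0.   0.6 -3.8] w 15.8 q [ -4.5  22.2  84.5   0.   73.6 -80.7]
shift [213.6 -87.1  -2. ] turn [-0.005  0.    -0.065]
```

Request:
drive_tool:
  series:
    - [1, [40, -16, 0], [0, 0, -0.02]]
    - [1, [85, -34, 0], [0, 0, -0.04]]
    - [1, [130, -53, 0], [0, 0, -0.065]]
    - [1, [170, -69, 0], [0, 0, -0.065]]
    - [1, [190, -78, 0], [0, 0, -0.065]]

```text
time_s: 11.55
ee_pos: [582.9, 168.3, 208.8]
ee_rot: [-179.7, 0.0, 80.0]
force: [-0.6, -1.6, -2.9]
gripper_width: 15.5
```

```bash
python3 - <<'E'
from h import *
go(579.9,191.7,130,79.9)
E
```

```text
t 11.55 tcp [582.9 168.3 208.8] [-1.7972e+02  3.0000e-02  7.9970e+01] F [-0.6 -1.6 -2.9] w 15.5 q [ 15.   21.5  85.6   0.1  73.2 -65. ]
shift [22.5 -6.7 78.8] turn [-0.005  0.     0.001]
```

Request:
drive_tool:
  series:
    - [1, [11, -3, 20], [0, 0, 0]]
    - [1, [22, -7, 50], [0, 0, 0]]
    - [1, [22, -7, 80], [0, 0, 0]]
    - [1, [22, -7, 98], [0, 0, 0]]
    - [1, [22, -7, 98], [0, 0, 0]]

```text
time_s: 12.05
ee_pos: [578.3, 186.9, 108.1]
ee_rot: [-179.4, 0.3, 79.8]
force: [-1.1, -0.7, -3.4]
gripper_width: 15.5
```

```bash
python3 - <<'E'
from h import *
go(579.9,191.7,80,79.9)
for n,o in(('top',(130,100)),('side',(130,110))):
    f=grab(n,n+'7'); s=cv2.resize(f['image'][o[1]:o[1]+150,o[0]:o[0]+133],None,fx=3,fy=3,interpolation=cv2.INTER_CUBIC)[:,:,::-1]; cv2.imwrite(f'pics/p_{n}.png',s)
cv2.imwrite('pics/p7.png',np.hstack([cv2.imread('pics/p_top.png'),cv2.imread('pics/p_side.png')]))
E
```

```text
t 12.05 tcp [578.3 186.9 108.1] [-179.42    0.29   79.82] F [-1.1 -0.7 -3.4] w 15.5 q [ 16.8  26.2  93.4   0.   61.1 -63. ]
shift [ 5.1  1.  28. ] turn [-0.01   0.005 -0.001]
```

View pics/p7.png

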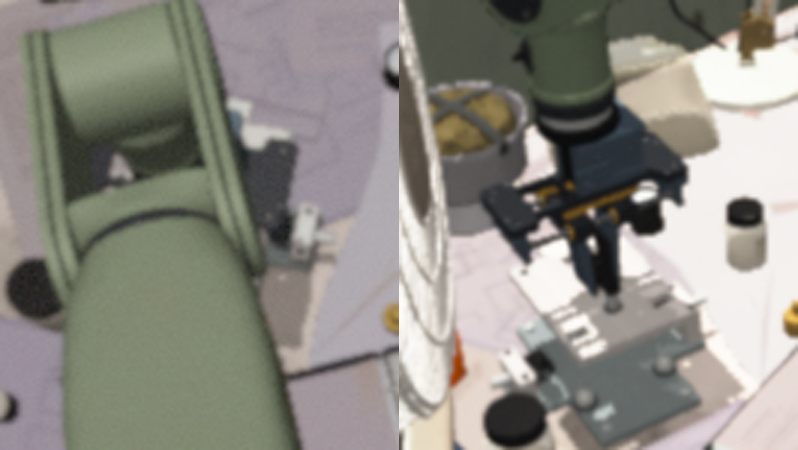

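Request:
drive_tool:
  series:
    - [1, [0, 0, 5], [0, 0, 0]]
    - [1, [0, 0, 10], [0, 0, 0]]
    - [1, [0, 0, 10], [0, 0, 0]]
    - [1, [0, 0, 10], [0, 0, 0]]
    - [1, [0, 0, 10], [0, 0, 0]]

```text
time_s: 12.65
ee_pos: [582.2, 187.8, 103.8]
ee_rot: [180.0, -0.0, 79.8]
force: [-0.1, -0.6, -2.7]
gripper_width: 15.4
```

```bash
python3 - <<'E'
from h import *
go(579.9,191.7,80,79.9)
s=env.state(); C=np.array(s['ee_pos'])-[0,0,21]; yaw=np.radians(s['ee_rot'][2]-90)
u=np.array([np.cos(yaw),np.sin(yaw),0]);n=np.array([-u[1],u[0],0])
f=grab('side','side8');g=grab('top','top8')
X=[(102,0),(80,60),(80,-60),(-80,60),(-80,-60),(-45,44),(-45,-44),(58,0)]
P=[C+a*u+b*n+[0,0,10] for a,b in X]
k=6;o=(165,185)
v=cv2.resize(f['image'][o[1]:o[1]+75,o[0]:o[0]+80],None,fx=k,fy=k,interpolation=cv2.INTER_CUBIC)[:,:,::-1].copy()
cv2.imwrite('pics/p8raw.png',v)
for x,y in proj(f,P)-o: cv2.circle(v,(int(k*(x+.5)),int(k*(y+.5))),3,(0,0,255),-1)
cv2.imwrite('pics/p8.png',v); print(proj(f,P))
E
```

```text
t 12.65 tcp [582.2 187.8 103.8] [ 1.7996e+02 -2.0000e-02  7.9800e+01] F [-0.1 -0.6 -2.7] w 15.4 q [ 16.8  26.4  93.7  -0.   59.9 -63. ]
shift [ 3.4 -3.  23.8] turn [ 0.001 -0.    -0.002]
[[181.28169167 190.3266659 ]
 [166.27784074 200.85444654]
 [201.92076932 187.2706954 ]
 [189.94283929 231.06474435]
 [227.91330485 215.18235874]
 [189.52990084 221.8945888 ]
 [216.9953365  210.65343276]
 [187.54335271 197.65617189]]
```

View pics/p8.png

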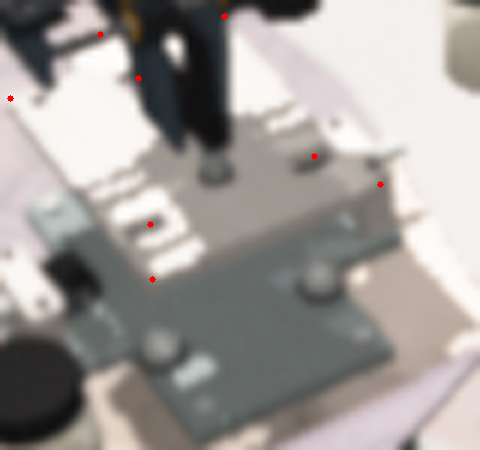

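Request:
drive_tool:
  series:
    - [1, [3, -3, 8], [0, 0, 0]]
    - [1, [3, -3, 16], [0, 0, 0]]
    - [1, [3, -3, 24], [0, 0, 0]]
    - [1, [3, -3, 28], [0, 0, 0]]
    - [1, [3, -3, 28], [0, 0, 0]]

```text
time_s: 13.25
ee_pos: [578.9, 191.0, 74.2]
ee_rot: [-179.9, 0.1, 79.8]
force: [-0.7, 1.2, -3.0]
gripper_width: 15.7
```

Request:
drive_tool:
  series:
    - [1, [0, 0, 0], [0, 0, 0]]
    - [1, [0, 0, 0], [0, 0, 0]]
    - [1, [0, 0, 0], [0, 0, 0]]
    - [1, [0, 0, 0], [0, 0, 0]]
    - [1, [0, 0, 0], [0, 0, 0]]

```text
time_s: 13.75
ee_pos: [579.7, 191.2, 75.6]
ee_rot: [180.0, -0.0, 79.8]
force: [0.3, 0.1, -3.7]
gripper_width: 15.6
```

```bash
cat > chk.py <<'E'
from h import *
import sys
tag=sys.argv[1]
go(579.9,191.7,70,79.9)
s=env.state(); C=np.array(s['ee_pos'])-[0,0,21]; yaw=np.radians(s['ee_rot'][2]-90)
u=np.array([np.cos(yaw),np.sin(yaw),0]);n=np.array([-u[1],u[0],0])
f=grab('side','side'+tag)
X=[(102,0),(80,60),(80,-60),(-80,60),(-80,-60),(-45,44),(-45,-44),(58,0)]
P=[C+a*u+b*n+[0,0,10] for a,b in X]
k=6;o=(160,185)
v=cv2.resize(f['image'][o[1]:o[1]+75,o[0]:o[0]+80],None,fx=k,fy=k,interpolation=cv2.INTER_CUBIC)[:,:,::-1].copy()
for x,y in proj(f,P)-o: cv2.circle(v,(int(k*(x+.5)),int(k*(y+.5))),2,(0,0,255),-1)
cv2.imwrite(f'pics/p{tag}.png',v)
E
python3 chk.py 9
```

```text
t 13.75 tcp [579.7 191.2  75.6] [179.98  -0.    79.8 ] F [ 0.3  0.1 -3.7] w 15.6 q [ 17.2  27.9  95.7  -0.   56.3 -62.6]
shift [0.5 0.1 5.6] turn [ 0.    -0.    -0.002]
```

View pics/p9.png

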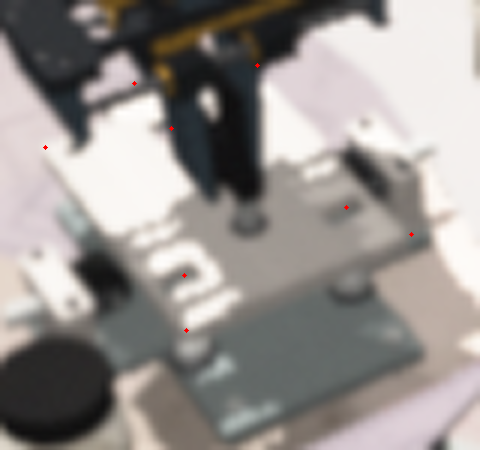

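Request:
drive_tool:
  series:
    - [1, [0, 0, 2], [0, 0, 0]]
    - [1, [0, 0, 4], [0, 0, 0]]
    - [1, [0, 0, 6], [0, 0, 0]]
    - [1, [0, 0, 8], [0, 0, 0]]
    - [1, [0, 0, 8], [0, 0, 0]]

```text
time_s: 14.3
ee_pos: [579.6, 191.3, 68.1]
ee_rot: [180.0, -0.0, 79.8]
force: [-1.3, -1.4, 2.8]
gripper_width: 15.4
```

Request:
drive_tool:
  series:
    - [1, [0, 0, 1], [0, 0, 0]]
    - [1, [0, 0, 2], [0, 0, 0]]
    - [1, [0, 0, 3], [0, 0, 0]]
    - [1, [0, 0, 4], [0, 0, 0]]
    - [1, [0, 0, 4], [0, 0, 0]]

```text
time_s: 14.8
ee_pos: [579.6, 191.5, 64.3]
ee_rot: [180.0, -0.0, 79.8]
force: [-2.3, 0.0, 4.2]
gripper_width: 15.5
```

```bash
python3 -c "
from h import *
go(579.9,191.7,45.6,79.9);print(env.state()['torque'])"
```

```text
t 14.8 tcp [579.6 191.5  64.3] [ 1.7996e+02 -4.0000e-02  7.9800e+01] F [-2.3  0.   4.2] w 15.5 q [ 17.2  28.6  96.5   0.   54.9 -62.6]
shift [ 0.3  0.2 18.7] turn [ 0.001 -0.001 -0.002]
[0.1580438  0.30324636 0.00560729]
```

Request:
drive_tool:
  series:
    - [1, [0, 0, 2], [0, 0, 0]]
    - [1, [0, 0, 4], [0, 0, 0]]
    - [1, [0, 0, 6], [0, 0, 0]]
    - [1, [0, 0, 8], [0, 0, 0]]
    - [1, [0, 0, 8], [0, 0, 0]]

```text
time_s: 15.3
ee_pos: [579.4, 191.1, 54.4]
ee_rot: [-180.0, 0.0, 79.8]
force: [-0.2, 0.9, -4.7]
gripper_width: 15.5
```

Request:
drive_tool:
  series:
    - [1, [0, 0, 2], [0, 0, 0]]
    - [1, [0, 0, 4], [0, 0, 0]]
    - [1, [0, 0, 5], [0, 0, 0]]
    - [1, [0, 0, 6], [0, 0, 0]]
    - [1, [0, 0, 6], [0, 0, 0]]

```text
time_s: 15.8
ee_pos: [579.4, 191.0, 48.4]
ee_rot: [-180.0, 0.0, 79.8]
force: [1.4, -0.4, -10.3]
gripper_width: 15.6
```

```bash
python3 chk.py 10; python3 -c "
from h import *
print(env.state()['torque'])"
```

```text
t 15.8 tcp [579.4 191.   48.4] [-1.7997e+02  4.0000e-02  7.9810e+01] F [  1.4  -0.4 -10.3] w 15.6 q [ 17.2  29.6  97.4  -0.   53.1 -62.6]
shift [  0.8   0.3 -21.6] turn [-0.001  0.001 -0.002]
[ 0.0114347  -0.46624779 -0.01614449]
```

View pics/p10.png

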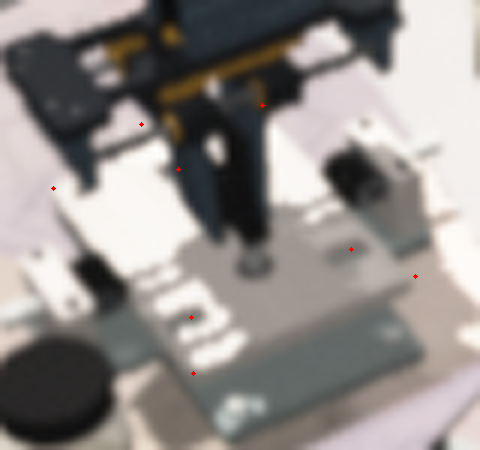

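Request:
drive_tool:
  series:
    - [1, [0, 0, 1], [0, 0, 0]]
    - [1, [0, 0, 1.5], [0, 0, 0]]
    - [1, [0, 0, 2], [0, 0, 0]]
    - [1, [0, 0, 2.5], [0, 0, 0]]
    - [1, [0, 0, 2.5], [0, 0, 0]]

```text
time_s: 16.35
ee_pos: [579.5, 191.2, 47.0]
ee_rot: [-180.0, 0.0, 79.8]
force: [0.2, -0.3, -7.1]
gripper_width: 15.8
```

Request:
drive_tool:
  series:
    - [1, [0, 0, 0.5], [0, 0, 0]]
    - [1, [0, 0, 1], [0, 0, 0]]
    - [1, [0, 0, 1.5], [0, 0, 0]]
    - [1, [0, 0, 1.5], [0, 0, 0]]
    - [1, [0, 0, 1.5], [0, 0, 0]]

```text
time_s: 16.85
ee_pos: [579.6, 191.2, 46.2]
ee_rot: [180.0, -0.0, 79.8]
force: [-2.3, -2.0, 3.9]
gripper_width: 15.6
```

Request:
drive_tool:
  series:
    - [1, [0, 0, 1], [0, 0, 0]]
    - [1, [0, 0, 1.5], [0, 0, 0]]
    - [1, [0, 0, 2], [0, 0, 0]]
    - [1, [0, 0, 2], [0, 0, 0]]
    - [1, [0, 0, 2], [0, 0, 0]]

```text
time_s: 17.35
ee_pos: [579.7, 191.3, 45.8]
ee_rot: [179.9, -0.0, 79.8]
force: [-4.0, -1.5, 13.3]
gripper_width: 15.3
```

```bash
python3 chk.py 11; python3 -c "
from h import *
print(env.state()['torque'])"
```

```text
t 17.35 tcp [579.7 191.3  45.8] [ 1.7994e+02 -3.0000e-02  7.9810e+01] F [-4.  -1.5 13.3] w 15.3 q [ 17.2  29.7  97.6  -0.   52.6 -62.6]
shift [  0.4   0.1 -24.2] turn [ 0.001 -0.001 -0.002]
[-0.37110333  1.30888589  0.01323544]
```

View pics/p11.png

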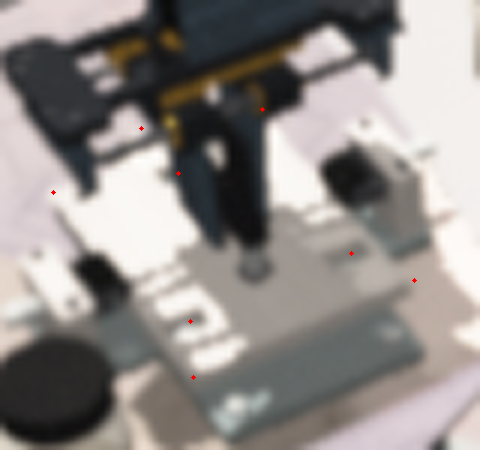

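```bash
python3 - <<'E'
from h import *
a=load('side10')['image'];b=load('side11')['image'];c=load('side9')['image']
g=lambda i:cv2.cvtColor(i,cv2.COLOR_RGB2GRAY).astype(np.float32)
for nm,(x0,y0,x1,y1) in dict(rear=(180,225,230,250),slotL=(180,228,202,248),slotR=(208,222,226,236),base=(188,246,232,260)).items():
    A,B=g(a)[y0:y1,x0:x1],g(b)[y0:y1,x0:x1]
    print(nm,cv2.phaseCorrelate(A,B,cv2.createHanningWindow(A.shape[::-1],cv2.CV_32F)))
P=np.array([[530,200,34.6],[530,200,32]]); print(proj(load('side11'),P))
o=(170,205);k=10
v=np.hstack([cv2.resize(i[o[1]:o[1]+58,o[0]:o[0]+40],None,fx=k,fy=k,interpolation=cv2.INTER_CUBIC)[:,:,::-1] for i in (a,b)]); 
cv2.imwrite('pics/cmp.png',v)
E
```

```text
rear ((0.14446343801350636, 1.19767950753182), 0.9901877422332763)
slotL ((0.08941742882454662, 0.6015903209665527), 1.0009138147036234)
slotR ((-0.0653698977442172, 0.9218461094010335), 0.9968129166850337)
base ((0.9737464747417519, 0.1075440521170572), 1.0128956310837358)
[[205.7733219  233.40201905]
 [205.85223336 234.06135206]]
```

View pics/cmp.png

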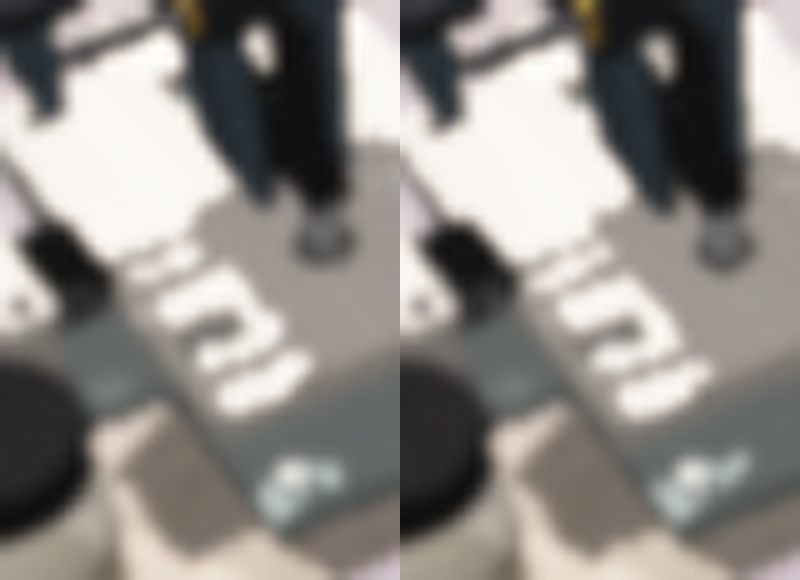

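Request:
drive_tool:
  series:
    - [1, [0, 0, -1.5], [0, 0, 0]]
    - [1, [0, 0, -1.5], [0, 0, 0]]
    - [0.7, [0, 0, -1.5], [0, 0, 0]]
    - [0.65, [0, 0, -1.5], [0, 0, 0]]
    - [0.65, [0, 0, -1.5], [0, 0, 0]]

```text
time_s: 17.9
ee_pos: [580.1, 191.5, 44.7]
ee_rot: [179.9, -0.0, 79.8]
force: [-1.1, 0.7, 1.1]
gripper_width: 31.2
```

Request:
drive_tool:
  series:
    - [0.65, [0, 0, 0], [0, 0, 0]]
    - [0.65, [0, 0, 0], [0, 0, 0]]
    - [0.65, [0, 0, -25], [0, 0, 0]]
    - [0.65, [0, 0, -60], [0, 0, 0]]
    - [0.65, [0, 0, -100], [0, 0, 0]]

```text
time_s: 18.4
ee_pos: [578.8, 191.0, 144.8]
ee_rot: [-179.9, 0.1, 79.8]
force: [0.8, -0.7, 0.0]
gripper_width: 32.2
```

```bash
python3 -c "
from h import *
go(480,-60,200,79.9)"
```

```text
t 18.4 tcp [578.8 191.  144.8] [-1.7986e+02  8.0000e-02  7.9800e+01] F [ 0.8 -0.7  0. ] w 32.2 q [ 17.2  24.3  90.8  -0.   65.1 -62.6]
shift [-264.6  -53.   -54.7] turn [-0.002  0.001 -0.002]
```

Clear the view: move back and to the right at height.

Request:
drive_tool:
  series:
    - [0.65, [-30, 0, -40], [0, 0, 0]]
    - [0.65, [-75, 0, -60], [0, 0, 0]]
    - [0.65, [-120, 0, -60], [0, 0, 0]]
    - [0.65, [-165, 0, -60], [0, 0, 0]]
    - [0.65, [-210, 0, -60], [0, 0, 0]]

```text
time_s: 18.9
ee_pos: [542.0, -17.0, 205.2]
ee_rot: [179.9, 0.0, 79.8]
force: [0.5, -0.8, -0.0]
gripper_width: 31.8
```

Request:
drive_tool:
  series:
    - [0.65, [-40, 20, 0], [0, 0, 0]]
    - [0.65, [-80, 40, 0], [0, 0, 0]]
    - [0.65, [-120, 60, 0], [0, 0, 0]]
    - [0.65, [-120, 60, 0], [0, 0, 0]]
    - [0.65, [-120, 60, 0], [0, 0, 0]]

```text
time_s: 19.4
ee_pos: [580.0, -144.8, 204.4]
ee_rot: [-180.0, -0.0, 79.7]
force: [0.1, 0.2, 0.1]
gripper_width: 31.9
```

```bash
python3 - <<'E'
from h import *
s=env.state();print(s['ee_pos'],s['time_s'])
t=grab('top','top12');f=grab('side','side12')
A=cv2.resize(t['image'][115:225,150:250],None,fx=4,fy=4,interpolation=cv2.INTER_CUBIC)
B=cv2.resize(f['image'][170:280,150:250],None,fx=4,fy=4,interpolation=cv2.INTER_CUBIC)
cv2.imwrite('pics/r12.png',np.hstack([A,B])[:,:,::-1])
E
```

```text
[ 580.03656895 -144.84124043  204.39545919] 19.4
```

View pics/r12.png

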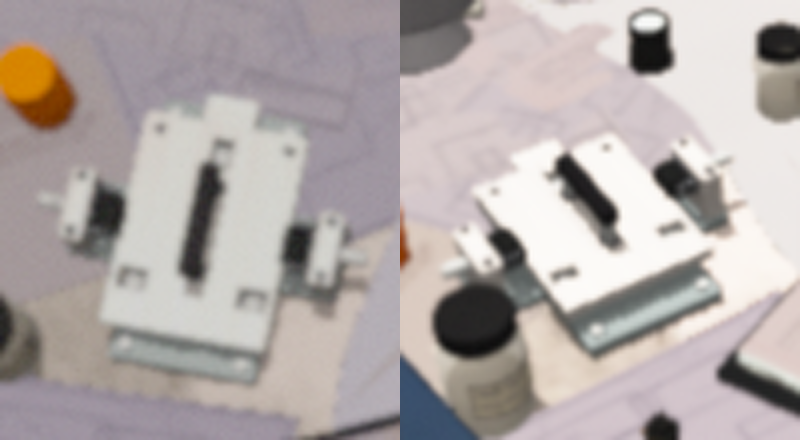

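View pics/top12.png

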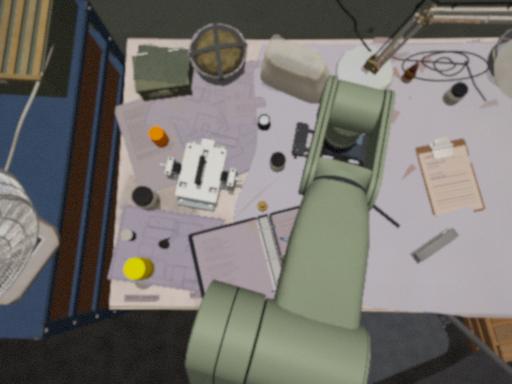

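```bash
python3 - <<'E'
from h import *
t=load('top12');f=load('side12')
c=lambda o,p:[((x+.5)/4-.5+o[0],(y+.5)/4-.5+o[1]) for x,y in p]
a=c((150,115),[(150,112),(308,142),(102,315),(268,350),(131,278),(252,300)])
b=c((150,170),[(74,190),(221,137),(167,308),(312,250),(165,273),(272,229)])
print(np.round(tri(t,a,f,b),1)); P=plane(t,a,34.6); print(np.round(P,1), P[:4].mean(0))
yaw=np.radians(-10.1);u=np.array([np.cos(yaw),np.sin(yaw),0]);n=np.array([-u[1],u[0],0]);C=np.array([579.9,191.7,0])
X=[(102,20),(102,-20),(80,60),(80,-60),(-80,60),(-80,-60),(-45,44),(-45,-44),(58,0)]
out=[]
for g,o in((t,(150,115)),(f,(150,170))):
    v=cv2.resize(g['image'][o[1]:o[1]+110,o[0]:o[0]+100],None,fx=4,fy=4,interpolation=cv2.INTER_CUBIC)[:,:,::-1].copy()
    for z,col in((34.6,(0,0,255)),):
        for x,y in proj(g,[C+p*u+q*n+[0,0,z] for p,q in X])-o: cv2.circle(v,(int(4*(x+.5)),int(4*(y+.5))),1,col,-1)
    out.append(v)
cv2.imwrite('pics/r12b.png',np.hstack(out))
go(579.9,191.7,160,79.9)
E
```

```text
[[6.694e+02 2.359e+02 3.170e+01 3.100e+00]
 [6.446e+02 1.169e+02 3.230e+01 4.400e+00]
 [5.165e+02 2.627e+02 3.310e+01 5.000e-01]
 [4.945e+02 1.451e+02 2.770e+01 3.600e+00]
 [5.437e+02 2.431e+02 3.550e+01 8.000e-01]
 [5.288e+02 1.561e+02 3.340e+01 9.000e-01]]
[[667.4 234.2  34.6]
 [645.6 118.2  34.6]
 [516.4 262.6  34.6]
 [492.  143.1  34.6]
 [543.6 243.   34.6]
 [528.2 155.6  34.6]] [580.35761752 189.51919468  34.6       ]
t 19.5 tcp [ 579.8 -143.2  204.7] [-1.7996e+02 -3.0000e-02  7.9840e+01] F [-0.2  0.8  0. ] w 31.9 q [-15.   20.7  87.4   0.   71.9 -94.8]
shift [329.7 -59.   44.9] turn [-0.001 -0.001 -0.001]
```

View pics/r12b.png

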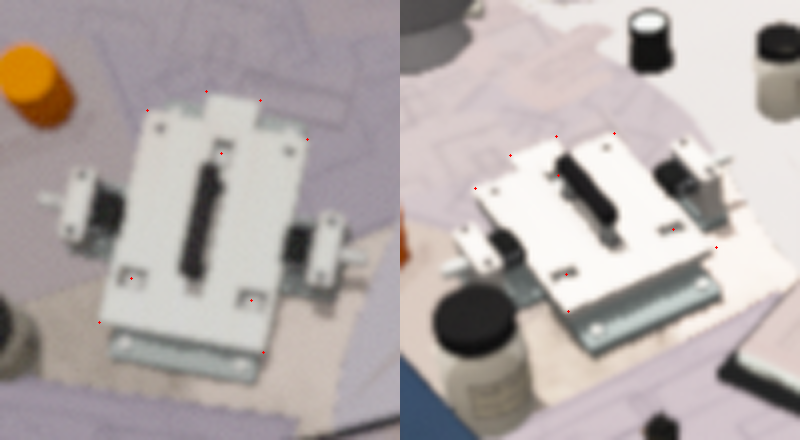

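Request:
drive_tool:
  series:
    - [1, [50, -9, 0], [0, 0, 0]]
    - [1, [100, -18, 0], [0, 0, 0]]
    - [1, [150, -27, 0], [0, 0, 0]]
    - [1, [200, -36, 0], [0, 0, 0]]
    - [1, [250, -45, 0], [0, 0, 0]]
  squeeze: 10

```text
time_s: 20.0
ee_pos: [578.9, 109.3, 205.3]
ee_rot: [180.0, -0.0, 79.9]
force: [0.3, -0.0, -1.0]
gripper_width: 0.3
```

Request:
drive_tool:
  series:
    - [1, [40, -7, 0], [0, 0, 0]]
    - [1, [80, -14, 20], [0, 0, 0]]
    - [1, [80, -14, 50], [0, 0, 0]]
    - [1, [80, -14, 80], [0, 0, 0]]
    - [1, [80, -14, 105], [0, 0, 0]]

```text
time_s: 20.5
ee_pos: [578.8, 189.0, 98.6]
ee_rot: [-179.9, 0.0, 80.0]
force: [-0.4, -0.3, -0.5]
gripper_width: 0.4
```

Request:
drive_tool:
  series:
    - [1, [0, 0, 10], [0, 0, 0]]
    - [1, [0, 0, 20], [0, 0, 0]]
    - [1, [0, 0, 20], [0, 0, 0]]
    - [1, [0, 0, 20], [0, 0, 0]]
    - [1, [0, 0, 20], [0, 0, 0]]

```text
time_s: 21.0
ee_pos: [581.4, 187.3, 81.2]
ee_rot: [179.9, -0.1, 79.8]
force: [0.5, 0.7, 0.1]
gripper_width: 0.4
```

```bash
python3 -c "
from h import *
go(579.9,191.7,69.6,79.9)"
```

```text
t 21.0 tcp [581.4 187.3  81.2] [ 1.7987e+02 -6.0000e-02  7.9800e+01] F [0.5 0.7 0.1] w 0.4 q [ 16.8  27.6  95.4  -0.   56.9 -63. ]
shift [ 4.1 -2.3 11.6] turn [ 0.002 -0.001 -0.002]
```

Request:
drive_tool:
  series:
    - [1, [4, -2, 2], [0, 0, 0]]
    - [1, [4, -2, 5], [0, 0, 0]]
    - [1, [4, -2, 8], [0, 0, 0]]
    - [1, [4, -2, 10], [0, 0, 0]]
    - [1, [4, -2, 10], [0, 0, 0]]

```text
time_s: 21.5
ee_pos: [579.2, 191.2, 69.6]
ee_rot: [-180.0, 0.0, 79.8]
force: [-0.2, -0.0, 0.2]
gripper_width: 0.5
```

Request:
drive_tool:
  series:
    - [1, [0, 0, 0.5], [0, 0, 0]]
    - [1, [0, 0, 1], [0, 0, 0]]
    - [1, [0, 0, 1.5], [0, 0, 0]]
    - [1, [0, 0, 2], [0, 0, 0]]
    - [1, [0, 0, 2], [0, 0, 0]]

```text
time_s: 22.0
ee_pos: [579.4, 191.3, 69.2]
ee_rot: [180.0, -0.0, 79.8]
force: [-2.6, -0.3, 8.3]
gripper_width: 0.3
```

Request:
drive_tool:
  series:
    - [1, [0, 0, 0.5], [0, 0, 0]]
    - [1, [0, 0, 1], [0, 0, 0]]
    - [1, [0, 0, 1.5], [0, 0, 0]]
    - [1, [0, 0, 2], [0, 0, 0]]
    - [1, [0, 0, 2], [0, 0, 0]]

```text
time_s: 22.5
ee_pos: [579.4, 191.5, 69.0]
ee_rot: [179.9, -0.1, 79.8]
force: [-4.0, -1.9, 17.0]
gripper_width: 0.7
```

Request:
drive_tool:
  series:
    - [1, [0, 0, -5], [0, 0, 0]]
    - [1, [0, 0, -30], [0, 0, 0]]
    - [1, [0, 0, -70], [0, 0, 0]]
    - [1, [0, 0, -110], [0, 0, 0]]
    - [1, [-30, 0, -130], [0, 0, 0]]

```text
time_s: 23.0
ee_pos: [576.1, 164.3, 199.3]
ee_rot: [179.7, -0.2, 80.0]
force: [1.0, -0.4, -0.7]
gripper_width: 0.6
```

Request:
drive_tool:
  series:
    - [1, [-50, 0, 0], [0, 0, 0]]
    - [1, [-100, 0, 0], [0, 0, 0]]
    - [1, [-150, 0, 0], [0, 0, 0]]
    - [1, [-200, 0, 0], [0, 0, 0]]
    - [1, [-250, 0, 0], [0, 0, 0]]

```text
time_s: 23.5
ee_pos: [529.1, -86.0, 195.8]
ee_rot: [180.0, 0.0, 79.8]
force: [0.5, -0.2, -0.6]
gripper_width: 0.4
```

Request:
drive_tool:
  series:
    - [1, [-40, 0, 0], [0, 0, 0]]
    - [1, [-70, 0, 0], [0, 0, 0]]
    - [1, [-80, 0, 0], [0, 0, 0]]
    - [1, [-80, 0, 0], [0, 0, 0]]
    - [1, [-80, 0, 0], [0, 0, 0]]

```text
time_s: 24.0
ee_pos: [515.7, -162.0, 195.7]
ee_rot: [-180.0, -0.0, 79.8]
force: [-0.7, -0.1, 0.0]
gripper_width: 0.4
```

```bash
python3 - <<'E'
from h import *
t=grab('top','top13');f=grab('side','side13');t0=load('top0');f0=load('side0')
go(0,0,0,0)
for n,a,b,bx in(('top',t0,t,(110,100,285,275)),('side',f0,f,(140,140,300,330))):
    d=cv2.absdiff(a['image'],b['image']).max(2)
    print(n,[(x,s[4]) for x,s in blobs(d[bx[1]:bx[3],bx[0]:bx[2]]>60,(bx[0],bx[1]),8)])
A=cv2.resize(t['image'][90:280,110:300],(400,400),interpolation=cv2.INTER_CUBIC)
B=cv2.resize(f['image'][140:330,140:330],(400,400),interpolation=cv2.INTER_CUBIC)
cv2.imwrite('pics/fin.png',np.hstack([A,B])[:,:,::-1])
E
```

```text
t 24.1 tcp [ 515.8 -161.6  195.8] [-1.7999e+02 -2.0000e-02  7.9900e+01] F [ 0.7  0.2 -0.1] w 0.5 q [-18.6  15.9  95.8   0.   68.3 -98.5]
shift [  68.5 -536.2  195.9] turn [-0.    -0.     1.394]
top [(array([206.09, 141.78]), np.int32(32)), (array([192.13, 159.11]), np.int32(232)), (array([223.18, 159.21]), np.int32(28)), (array([208.53, 156.17]), np.int32(30)), (array([277.17, 161.41]), np.int32(235)), (array([201.95, 159.05]), np.int32(19)), (array([206.52, 176.84]), np.int32(245)), (array([181.51, 174.12]), np.int32(65)), (array([196.45, 181.18]), np.int32(11)), (array([182.82, 188.81]), np.int32(62)), (array([213.29, 194.  ]), np.int32(35))]
side [(array([296.39, 141.54]), np.int32(28)), (array([283.99, 160.25]), np.int32(135)), (array([245.4 , 187.33]), np.int32(272)), (array([287.73, 178.  ]), np.int32(30)), (array([199.16, 226.99]), np.int32(1333)), (array([189.55, 211.18]), np.int32(11))]
```

View pics/fin.png

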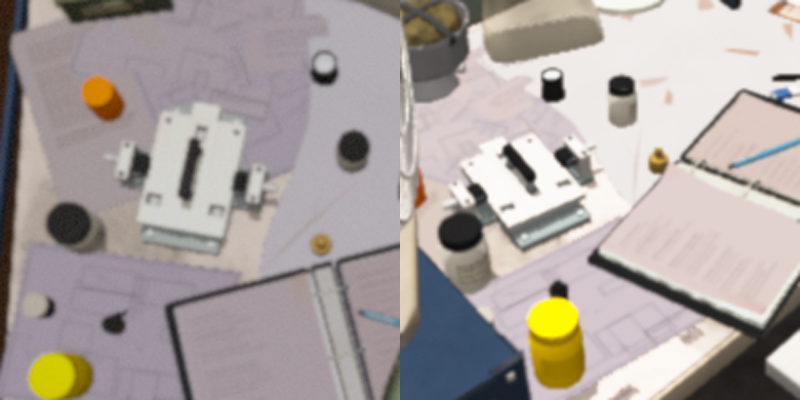

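Only the jar and plate have changed; bystanders are unmoved, the jar stands upright, and the arm is clear.

```bash
python3 -c "
from h import *
print(env.job_done())"
```

```text
the job is handed in; nothing more can be done
None
```

The specimen jar now stands upright on the bare table, and the stage plate is seated on the base with its nose on the single-ball side and released. I handed the job in at about 24 s, with the arm clear of everything.

- **Jar:** it sits near (613, -30) mm, midway between the base and where the plate started. Contact was about 5 N when I set it down.
- **Plate:** I picked it up by the bar, turned it about 15° and pressed it past the rollers with less than 15 N at the wrist. Seen from above, the two rear slots lie within about 1 mm of the balls.
- **Fully home:** pressing on the middle of the bar with up to 17 N found its top at 69.0–69.2 mm; 69.6 mm is home. I pressed only at the middle, not at the two ends. A plate stuck on one ball would read about 1–2 mm high there, so I take it as level.
- **Small things around it:** in the stage area, the before and after pictures differ only where the jar and plate were moved.

**Weaker check:** plate heights from the two cameras came out scattered. The slots read 33–36 mm and the corners 28–33 mm, with up to 4 mm mismatch between the views, against 34.6 mm expected. I relied on the press test for height instead.

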